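Sort the big beads out with the slotted scoop

ROBOT

A 6-joint arm with a two-finger parallel gripper is mounted at the origin on a cart in front of the work surface, level with it; the furniture and walls round the work are solid. World frame = base frame: x ahead of the robot, y to its left, z up, the work surface at z = 0. Lengths are in m, angles in degrees, forces in N, time in s.
With the tool pointing down it reaches from about 0.375 to 0.9 m from the base axis. Payload 3.1 kg.
Tool frame: the origin (TCP) lies midway between the tips of the shut fingers; the grasp point (between the pads) lies 19 mm behind it; z points along the fingers, y is the direction in which the jaws open and shut (so a half turn about z gives the same grasp; the last joint's range is limited). The gripper opens to 87 mm and grips with 3 to 60 N. Pads are 19 mm wide; open, the fingers measure 117 mm over their backs; the gripper's body (75 mm by 190 mm) begins 51 mm behind the grasp point.
Start: joints at [52.855, 30.224, 82.088, -0, 67.689, -10.227], TCP at [0.283, 0.557, 0.223] pointing down, gripper open.
Joint ranges: [-176.69, 176.69], [-43.24, 126.21], [12.49, 139.97], [-82, 262], [0, 151.66], [-163.58, 163.58]. Speed limits (degrees/s): [159.86, 159.86, 180, 180, 180, 180].

INTERFACE

Orientations are given as a 3x3 rotation matrix whose columns are the frame's x, y, z axes.
In Python, from rig import status, vision, bot, models gives the robot as it stands.
- The arm moves only by the tool send_rows, never from a script. Its argument "moves" is a list of rows, each a list of 7 numbers: the shift along the tool's x, y, z in units of 25 mm (1.0 is 25 mm), then the turn, a rotation vector about the tool's x, y, z in units of 10 degrees (1.0 is 10 degrees), then the closure, from -1 (fully open) to 1 (shut), so that 0 is half open. In form: [[dx, dy, dz, rx, ry, rz, hand], ...]. A call has 1 to 12 rows; each row shifts and turns the commanded pose from where the row before left it, along the tool's axes as they then stand; what a row does not reach is not made up. A row lasts 1/8 s, in which the tool goes at most 62.5 mm and 10.7 degrees, less where a joint would pass 70% of its speed; a pose out of reach is approached as far as the arm can. A call is refused whole if a number of a shift passes 1 or a number of a turn 1, either way. A call with a gripper value outside its range is refused whole. The fingers move at their own pace and stop on an object; the grip force is fixed at half the most. Time passes only in rows, so rows that do not move let the fingers close. It gives the time, the measured TCP pose, the force and the opening at its end, in the units of the state.
- status.read_state(): the state, without advancing time (a new reading comes with each control period).
- vision.capture(name): name is "side" or "top" or "wrist"; returns a dict with "img" (480x640x3 uint8, red, green, blue), "depth" (480x640 float32, m along the optical axis (not along the pixel's ray), 0 where there is no reading), "fx", "fy", "cx", "cy" (pixels), "pose" (4x4, takes a point from camera to world coordinates); the wrist camera has in their place "hand_eye" (4x4, takes a point from camera to tool coordinates, whose origin is the TCP and whose axes are the flange's). Camera axes: x right, y up, looking along -z (the intrinsics and any distortion apply to the point x, -y, -z); pixel columns grow to the right and rows downward; lengths in m; the calibration is good to about 2 mm. A picture is of the moment at which its call begins: read the wrist's pose just before it.
- bot.hand_in(): hands the job in, once; it reports no verdict.
Trained networks look in the newest picture that a camera, given by its name, has taken for a name from the list of things; names that differ only in an ending like _2 or _b are one class to them, and where a whole thing is asked for, a point or a joint stands for the part that bears it (a point fixed in the world has none). Each returns a list of dicts, best first, with "confidence" (0 to 1); they miss things now and then, are a little off and sometimes report something else, mostly with a low value. They report only what shows in the picture. A call takes as long as a camera call.
- models.masks_of(camera, name): "mask" (480x640 bool, what is visible of it) and "extent" ([left, top, right, bottom] in pixels, round what is visible of it).
- models.landmark_of(camera, name): "point" ([column, row] in pixels: a listed point, or the origin of a listed thing).
The state is a dict: "time_s": time; "joint_positions": joint angles; "qvel": joint speeds; "tau": joint torques, N m; "position": TCP position; "tcp_rot": TCP orientation; "force": force on the tool from outside, world axes, zero at the start; "moment": the same for the moment, N m; "opening": opening from 0.0 (shut) to 1.0 (fully open).
Only numpy, scipy, OpenCV 4.12 (cv2) and the standard library are available. Lean on these libraries where they do the work, as an engineer would, in place of code of your own. Each camera call takes 0.05 s, during which the arm holds its last target.

TASK

Use the slotted scoop to scoop both big stone beads out of the metal tray in one go, letting the small beads stay behind in the tray. Tip the two big beads from the scoop into the white dish, then set the scoop down standing on its tines, clear of the dish, and let go of it.

Things in the scene. Friction and masses are not known exactly. Their poses are not given: they have to be found in the camera images.
- scoop: Slotted steel scoop, loose, 120 g; starts flat in the tray's far end, nose (its -x) roughly towards the robot. Origin: underside, below the grip. Five 3 mm tines along x from +12 to -82 mm, 15 mm apart (12 mm slots, open at the tips). Back plate at x = 0, 23 mm high; side rails at y = +-35 mm, 14 mm high; 72 mm wide in all. Carry it nose up some 15 degrees; 45 degrees nose down empties it.
- scoop_grip (a point): Centre of the scoop's grip, 86 mm straight above the scoop's origin: an upright dark wooden block, 22 x 22 mm, faces square to the scoop's x and y, from 60 to 112 mm above the tines' underside. Axes as the scoop's.
- scoop_tip (a point): Tip of the scoop's middle tine, on the underside: 82 mm along -x from the scoop's origin. Big beads sink between two tines, ride there when the scoop is lifted, and roll out over the tips when it is tipped nose down. Axes as the scoop's.
- tray: Bare metal tray, fixed, 190 (x) x 112 (y) x 28 mm high; walls and floor 5 mm thick, so its floor is 5 mm above the bench, 180 x 102 mm. Origin: centre of its underside; its -x end is near the robot. The beads lie in the near half, off the scoop's tips: drawing the scoop flat along the floor to the tray's -x until its tips touch the near wall takes the beads into the slots.
- white_dish: Round white bowl, fixed to the bench, 124 mm across the rim and 34 mm high. Origin at the centre of its underside. (A blue bowl of the same shape stands near by: not that one.)
- big_bead_1: Round brick-red polished, slippery stone bead, 22 mm ball, 25 g, loose in the tray; origin at its centre.
- big_bead_2: The other round brick-red polished, slippery stone bead of 22 mm, 25 g; origin at its centre.
- small_bead_1: Round brick-red stone bead, 9 mm ball, 10 g, loose in the tray, to be left there; origin at its centre.
- small_bead_2: The other small bead, 9 mm, to be left in the tray; origin at its centre.

How it is judged:
By the outcome, as a careful person would: the job done as asked, in the order asked, and still so for the second after the job is handed in, with the robot touching nothing.
It also fails if it takes over 54 s, if anything falls off the work surface, if the arm or the gripper's body presses on something with over 40 N, if the wrist force passes 120 N, or if a joint passes its speed limit or range.

## Working session

There is one attempt and no reset: what is moved stays moved. The work goes in short steps, Python scripts to look and compute and a tool call to move; the robot and the scene stay as the last step left them, time stands still between calls to the robot, and variables do not carry over. Pictures are saved under pics/ and viewed, and the job is handed in when it is done.

Besides the shell and the picture viewer there is one more tool, called after "Request:" as name(argument=value, ...), one argument or row to a line, values as JSON. send_rows: Moves the arm, as the interface text tells. Its arguments: {"type":"object","properties":{"moves":{"type":"array"}},"required":["moves"]}

```bash
ls; mkdir -p pics
python3 - <<'E'
from rig import status, vision, bot, models
import cv2
s=status.read_state(); print({k:s[k] for k in ('time_s','position','tcp_rot','force','opening')})
for n in ('side','top'):
    c=vision.capture(n); cv2.imwrite(f'pics/{n}0.png',c['img'][:,:,::-1]); print(n,c['fx'],c['cx'],c['cy'],c['pose'].tolist() if hasattr(c['pose'],'tolist') else c['pose'], [k for k in c])
E
```

```text
pics
{'time_s': 0.0, 'position': array([0.28248179, 0.55671084, 0.22157697]), 'tcp_rot': array([[-8.91652295e-01,  4.52719033e-01, -1.28904920e-03],
       [ 4.52720715e-01,  8.91650723e-01, -1.71550556e-03],
       [ 3.72739634e-04, -2.11321375e-03, -9.99997698e-01]]), 'force': array([-0.35018945, -0.12626031,  0.10562009]), 'opening': 0.999478949604937}
side 519.3224943115482 327.2130493494942 241.52036863129422 [[0.9332751731789228, 0.12697046318428107, -0.3359701662448922, 0.15162707636353925], [-0.3590152711330607, 0.35654471836136314, -0.8625450126815823, -0.7577379627649519], [0.01027064852413336, 0.9256102664120495, 0.37833866904072644, 0.45909692566224636], [0.0, 0.0, 0.0, 1.0]] ['img', 'depth', 'fx', 'fy', 'cx', 'cy', 'pose']
top 469.89514555249315 314.82240604368803 237.71800605831635 [[-0.025610927425490454, 0.9881451819143168, -0.1513710007099388, 0.33289031021031223], [-0.999447645421039, -0.028517693292898813, -0.01706297839162711, 0.04818963555304406], [-0.021177451658479604, 0.15085039154332408, 0.9883297399716751, 0.9799077178975388], [0.0, 0.0, 0.0, 1.0]] ['img', 'depth', 'fx', 'fy', 'cx', 'cy', 'pose']
```

View pics/side0.png

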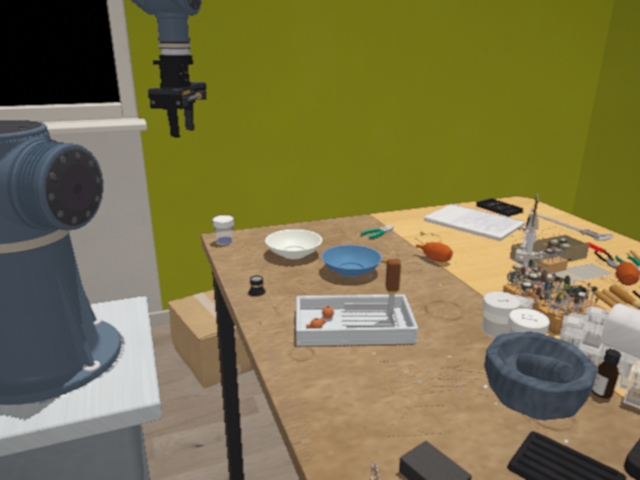

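View pics/top0.png

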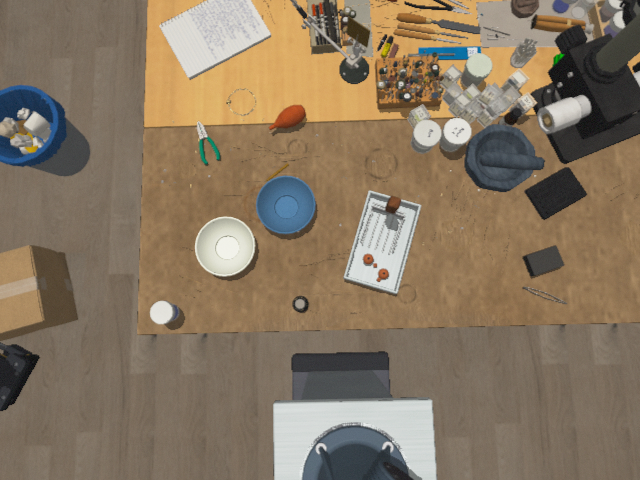

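The pictures show the white dish at (226,247) in the top view and (294,245) in the side view, with the blue bowl to its right. The tray is near (383,242) in the top view. The scoop's grip is at its far end (393,204) and four beads are at its near end (about 375,267).

```bash
cat > h.py <<'E'
import numpy as np, cv2
from rig import status, vision, bot, models
def world(c,uv,d=None,z=None,T=None):
    T=c['pose'] if T is None else T
    T=np.asarray(T)
    r=np.array([(uv[0]-c['cx'])/c['fx'],-(uv[1]-c['cy'])/c['fy'],-1.0])
    if z is not None:
        R=T[:3,:3]@r; k=(z-T[2,3])/R[2]; return T[:3,3]+k*R
    if d is None:d=c['depth'][int(round(uv[1])),int(round(uv[0]))]
    return T[:3,:3]@(r*d)+T[:3,3]
def cloud(c,mask=None,T=None):
    T=np.asarray(c['pose'] if T is None else T)
    m=c['depth']>0
    if mask is not None:m&=mask
    v,u=np.nonzero(m);d=c['depth'][m]
    p=np.stack([(u-c['cx'])/c['fx']*d,-(v-c['cy'])/c['fy']*d,-d],1)
    return p@T[:3,:3].T+T[:3,3]
E
python3 - <<'E'
from h import *
np.set_printoptions(precision=4,suppress=True)
for cam in('top','side'):
    c=vision.capture(cam)
    for n in('tray','white_dish','scoop_grip','scoop','scoop_tip','big_bead_1','small_bead_1'):
        for m in models.masks_of(cam,n)[:4]:
            P=cloud(c,m['mask']); print(cam,n,round(m['confidence'],2),m['extent'],m['mask'].sum(),P.mean(0) if len(P) else '',(P.max(0)+P.min(0))/2 if len(P) else '')
            if n=='tray' and m['confidence']>.5:
                Q=P[P[:,2]<0.05]; print(cv2.minAreaRect(Q[:,:2].astype(np.float32)*1000))
        for m in models.landmark_of(cam,n)[:4]: print('   lm',cam,n,round(m['confidence'],2),m['point'],world(c,m['point']))
    i=c['img'][:,:,::-1]
    if cam=='top': cv2.imwrite('pics/topz.png',cv2.resize(i[180:300,320:450],None,fx=5,fy=5,interpolation=cv2.INTER_CUBIC))
    else: cv2.imwrite('pics/sidez.png',cv2.resize(i[250:350,280:430],None,fx=5,fy=5,interpolation=cv2.INTER_CUBIC))
E
```

```text
top tray 0.58 [343.4, 192.5, 419.8, 292.4] 4279 [ 0.4649 -0.073   0.0088] [ 0.4691 -0.0722  0.0153]
((469.01507568359375, -72.56041717529297), (112.8656234741211, 191.82872009277344), 71.49457550048828)
   lm top tray 0.82 [379.9, 244.6] [ 0.4642 -0.0709  0.0016]
top white_dish 0.69 [196.2, 216.5, 257.0, 276.2] 2791 [0.4687 0.2537 0.0172] [0.4668 0.2545 0.0166]
   lm top white_dish 0.71 [228.1, 248.1] [0.4654 0.2477 0.0051]
   lm top white_dish 0.57 [388.2, 217.0] [ 0.5223 -0.0909  0.003 ]
top scoop_grip 0.73 [362.9, 193.0, 404.8, 254.2] 529 [ 0.5153 -0.0923  0.0478] [ 0.5081 -0.0772  0.0589]
   lm top scoop_grip 0.72 [392.5, 200.2] [ 0.5321 -0.0844  0.1165]
top scoop 0.91 [364.4, 197.0, 406.4, 250.9] 750 [ 0.5112 -0.0809  0.0364] [ 0.5081 -0.0763  0.0589]
   lm top scoop 0.88 [389.0, 212.9] [ 0.525  -0.0887  0.033 ]
top scoop_tip 0.57 [373.0, 199.4, 406.7, 247.7] 495 [ 0.5213 -0.088   0.05  ] [ 0.5032 -0.0882  0.0601]
   lm top scoop_tip 0.57 [378.2, 254.7] [ 0.443  -0.0663  0.0021]
top big_bead_1 0.41 [364.4, 197.5, 405.8, 253.3] 535 [ 0.517  -0.088   0.0476] [ 0.5016 -0.0765  0.06
[... 1279 characters left out ...]
0.0041]
side big_bead_1 0.71 [267.7, 227.8, 319.4, 261.5] 1242 [0.4688 0.2607 0.0202] [0.4808 0.2934 0.0168]
side big_bead_1 0.69 [343.8, 261.1, 400.1, 327.9] 1383 [ 0.5107 -0.0786  0.0428] [ 0.4985 -0.0735  0.0606]
side big_bead_1 0.66 [322.8, 308.3, 334.4, 318.2] 129 [ 0.4302 -0.0482  0.0192] [ 0.4315 -0.046   0.0168]
side big_bead_1 0.6 [311.6, 317.4, 325.7, 329.9] 119 [ 0.3992 -0.0776  0.021 ] [ 0.4004 -0.0754  0.02  ]
   lm side big_bead_1 0.6 [317.5, 324.5] [ 0.4001 -0.0809  0.0205]
   lm side big_bead_1 0.42 [327.1, 312.8] [ 0.4279 -0.0515  0.0205]
   lm side small_bead_1 0.55 [325.9, 319.5] [ 0.4231 -0.0586  0.0125]
   lm side small_bead_1 0.3 [353.7, 323.2] [ 0.4665 -0.0752  0.0059]
```

View pics/topz.png

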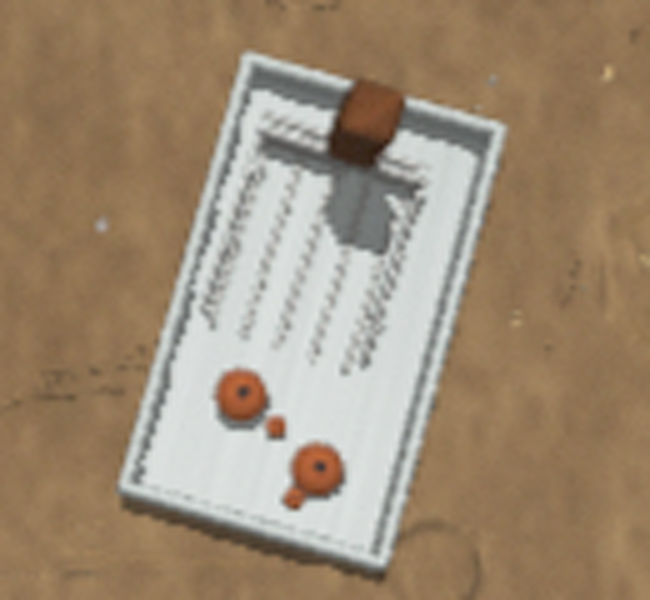

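View pics/sidez.png

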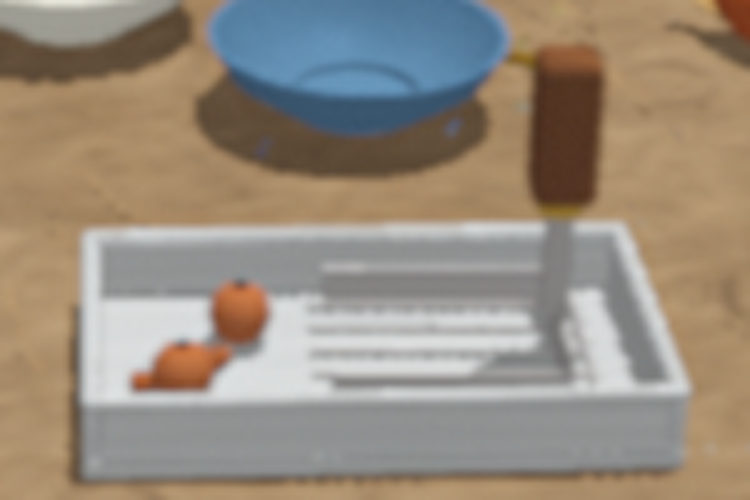

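The beads are big 1 at top-zoom (242,395) and big 2 at (318,468), with the small ones at (276,427) and (293,498). The scoop lies behind them, with its tines nearly parallel to the tray. I'll refine the poses.

Run:
```python
from h import *
np.set_printoptions(precision=4,suppress=True)
print(status.read_state()['time_s'])
w=vision.capture('wrist'); print(np.asarray(w['hand_eye']),w['fx'],w['cx'],w['cy'])
c=vision.capture('top')
P=cloud(c); 
# grip
b=P[(abs(P[:,0]-.53)<.06)&(abs(P[:,1]+.09)<.06)&(P[:,2]>.105)]
print('grip top',len(b),b.mean(0),cv2.minAreaRect((b[:,:2]*1000).astype(np.float32)))
# tray rim
b=P[(abs(P[:,0]-.47)<.15)&(abs(P[:,1]+.07)<.12)&(P[:,2]>.024)&(P[:,2]<.032)]
print('rim',len(b),cv2.minAreaRect((b[:,:2]*1000).astype(np.float32)))
# dish rim
b=P[(abs(P[:,0]-.467)<.09)&(abs(P[:,1]-.254)<.09)&(P[:,2]>.028)]
print('dish',len(b),cv2.minEnclosingCircle((b[:,:2]*1000).astype(np.float32)))
# zoom px -> beads
for n,uv,z in(('b1',(242,395),.02),('b2',(318,468),.02),('s1',(276,427),.0095),('s2',(293,498),.0095),('backplL',(262,140),.028),('backplR',(418,188),.028),('tipL',(212,325),.008),('t2',(245,337),.008),('t3',(280,348),.008),('t4',(312,362),.008),('t5',(346,373),.008),('Lrailback',(255,175),.019),('black',None,0)):
    if uv is None: print(n,world(c,(300,304),z=.02)); continue
    u=(320+(uv[0]+.5)/5-.5,180+(uv[1]+.5)/5-.5); print(n,world(c,u,z=z))
```

```text
1.6
[[-0.0005  0.9529  0.3033  0.0829]
 [ 1.      0.0003  0.0006 -0.0025]
 [ 0.0004  0.3033 -0.9529 -0.1621]
 [ 0.      0.      0.      1.    ]] 335.95594238234787 316.11801041209253 236.34379443703256
grip top 140 [ 0.5285 -0.0862  0.1155] ((529.489013671875, -86.81285858154297), (21.73779296875, 22.101911544799805), 67.52826690673828)
rim 824 ((469.26409912109375, -72.7325210571289), (112.99346160888672, 191.06500244140625), 71.85890197753906)
dish 659 ((487.5110778808594, 233.74093627929688), 87.00895690917969)
b1 [ 0.4335 -0.043   0.02  ]
b2 [ 0.4028 -0.0726  0.02  ]
s1 [ 0.421  -0.0575  0.0095]
s2 [ 0.3915 -0.0631  0.0095]
backplL [ 0.5382 -0.055   0.028 ]
backplR [ 0.5161 -0.1181  0.028 ]
tipL [ 0.4644 -0.0329  0.008 ]
t2 [ 0.459  -0.0464  0.008 ]
t3 [ 0.454  -0.0608  0.008 ]
t4 [ 0.4477 -0.0737  0.008 ]
t5 [ 0.4427 -0.0876  0.008 ]
Lrailback [ 0.5253 -0.0524  0.019 ]
black [0.3451 0.0982 0.02  ]
```

Request:
send_rows(
  moves=[
    [-0.97,-0.88,0.04,0,0,0,-1],
    [-0.97,-0.88,0.04,0,0,0,-1],
    [-0.97,-0.88,0.04,0,0,0,-1],
    [-0.97,-0.88,0.04,0,0,0,-1],
    [-0.97,-0.88,0.04,0,0,0,-1],
    [-0.97,-0.88,0.04,0,0,0,-1],
    [-0.97,-0.88,0.04,0,0,0,-1],
    [-0.97,-0.88,0.04,0,0,0,-1],
    [-0.97,-0.88,0.04,0,0,0,-1],
    [-0.97,-0.88,0.04,0,0,0,-1],
    [-0.97,-0.88,0.04,0,0,0,-1],
    [-0.97,-0.88,0.04,0,0,0,-1],
  ],
)

```text
time_s: 3.2
position: [0.4234, 0.1892, 0.2108]
tcp_rot: [[-0.892, 0.453, 0.001], [0.453, 0.892, 0.0], [-0.001, 0.0, -1.0]]
force: [-0.0, -0.1, 0.3]
opening: 0.995
```

Request:
send_rows(
  moves=[
    [-0.97,-0.88,0.04,0,0,0,-1],
    [-0.97,-0.88,0.04,0,0,0,-1],
    [-0.97,-0.88,0.04,0,0,0,-1],
    [-0.97,-0.88,0.04,0,0,0,-1],
    [-0.97,-0.88,0.04,0,0,0,-1],
    [-0.97,-0.88,0.04,0,0,0,-1],
    [-0.97,-0.88,0.04,0,0,0,-1],
    [-0.97,-0.88,0.04,0,0,0,-1],
    [-0.97,-0.88,0,0,0,-0.64,-1],
    [0,0,0,0,0,0,-1],
    [0,0,0,0,0,0,-1],
  ],
)

```text
time_s: 4.58
position: [0.5272, -0.0846, 0.2024]
tcp_rot: [[-0.936, 0.352, -0.001], [0.352, 0.936, 0.001], [0.001, 0.0, -1.0]]
force: [0.1, -0.8, -0.5]
opening: 1.0
```

```bash
cat >> h.py <<'E'
def wristT():
    s=status.read_state(); T=np.eye(4);T[:3,:3]=s['tcp_rot'];T[:3,3]=s['position']
    c=vision.capture('wrist'); c['pose']=T@np.asarray(c['hand_eye']); return s,c
E
python3 - <<'E'
from h import *
np.set_printoptions(precision=4,suppress=True)
s,c=wristT(); print(s['time_s'],s['position'],s['tcp_rot'],s['joint_positions'])
cv2.imwrite('pics/w1.png',c['img'][:,:,::-1])
P=cloud(c)
b=P[(abs(P[:,0]-.53)<.06)&(abs(P[:,1]+.09)<.06)&(P[:,2]>.105)&(P[:,2]<.13)]
print('grip top',len(b),b.mean(0),cv2.minAreaRect((b[:,:2]*1000).astype(np.float32)))
for n in('big_bead_1','scoop_tip','scoop_grip','scoop','small_bead_1'):
    for m in models.landmark_of('wrist',n): print(n,m['confidence'],m['point'],world(c,m['point']))
E
```

```text
4.575 [ 0.5272 -0.0846  0.2024] [[-0.9362  0.3515 -0.0011]
 [ 0.3515  0.9362  0.0009]
 [ 0.0013  0.0004 -1.    ]] [-21.1307  24.7756  96.3675   0.0267  58.9334 -90.5624]
grip top 776 [ 0.5265 -0.0886  0.1154] ((527.7960205078125, -89.14045715332031), (21.55116081237793, 21.329870223999023), 69.20738983154297)
big_bead_1 0.77 [322.5, 113.1] [ 0.4365 -0.047   0.0259]
big_bead_1 0.63 [282.3, 88.0] [ 0.4029 -0.0743  0.0265]
big_bead_1 0.58 [314.8, 234.8] [ 0.5206 -0.0862  0.1167]
scoop_tip 0.72 [315.3, 136.0] [ 0.4538 -0.0609  0.0074]
scoop_grip 0.87 [314.6, 232.4] [ 0.5195 -0.0859  0.1138]
scoop 0.64 [314.9, 211.4] [ 0.5272 -0.089   0.0081]
small_bead_1 0.61 [305.6, 154.5] [ 0.4676 -0.0769  0.0051]
small_bead_1 0.6 [287.0, 73.0] [ 0.3905 -0.0658  0.0131]
small_bead_1 0.58 [303.0, 103.2] [ 0.4208 -0.0612  0.0128]
```

View pics/w1.png

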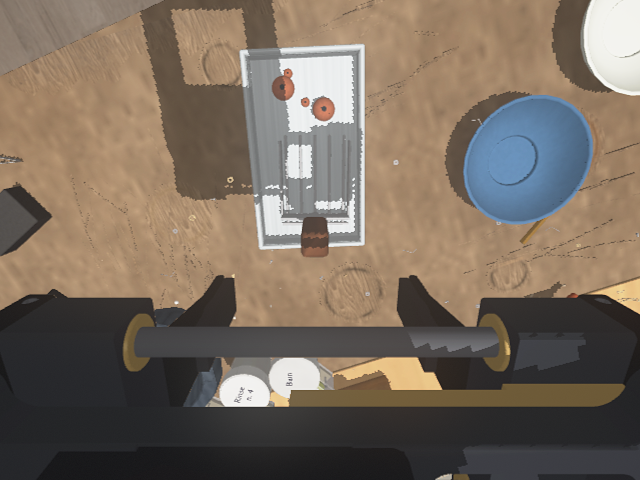

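Grip centre is at (0.528, -0.0885), scoop yaw about -20.6°, and the tool is already aligned with it. The wrist view shows the grip at (315,237) between the fingers. I'll go down and grip.

Request:
send_rows(
  moves=[
    [-0.08,-0.14,0.8,0,0,0,-1],
    [0,0,0.8,0,0,0,-1],
    [0,0,0.8,0,0,0,-1],
    [0,0,0.8,0,0,0,-1],
    [0,0,0.8,0,0,0,-1],
    [0,0,0.8,0,0,0,-1],
    [0,0,0.4,0,0,0,-1],
    [0,0,0,0,0,0,-1],
    [0,0,0,0,0,0,-1],
  ],
)

```text
time_s: 6.0
position: [0.529, -0.0893, 0.0732]
tcp_rot: [[-0.937, 0.35, 0.001], [0.35, 0.937, -0.0], [-0.001, -0.0, -1.0]]
force: [1.1, -0.2, 0.4]
opening: 1.002
```

Run:
```python
from h import *
np.set_printoptions(precision=4,suppress=True)
s,c=wristT(); print(s['time_s'],s['position'],s['tcp_rot'],s['force'])
cv2.imwrite('pics/w2.png',c['img'][:,:,::-1])
c=vision.capture('side');cv2.imwrite('pics/s2.png',cv2.resize(c['img'][220:350,280:450,::-1],None,fx=4,fy=4))
```

```text
6.0 [ 0.529  -0.0893  0.0732] [[-0.9366  0.3503  0.0012]
 [ 0.3503  0.9366 -0.0005]
 [-0.0013 -0.     -1.    ]] [ 1.1042 -0.2109  0.4439]
```

View pics/w2.png

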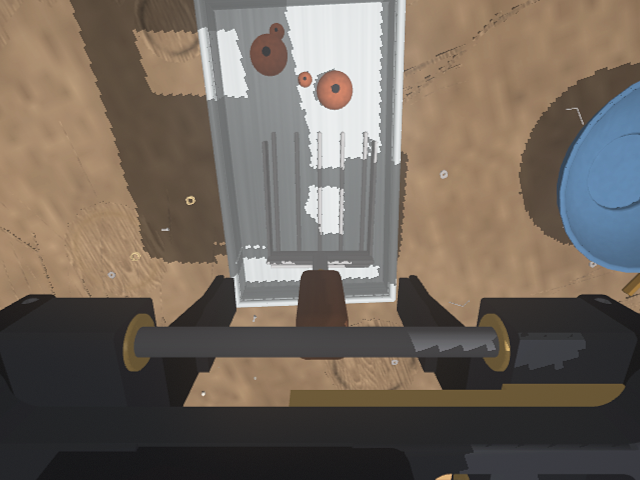

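View pics/s2.png

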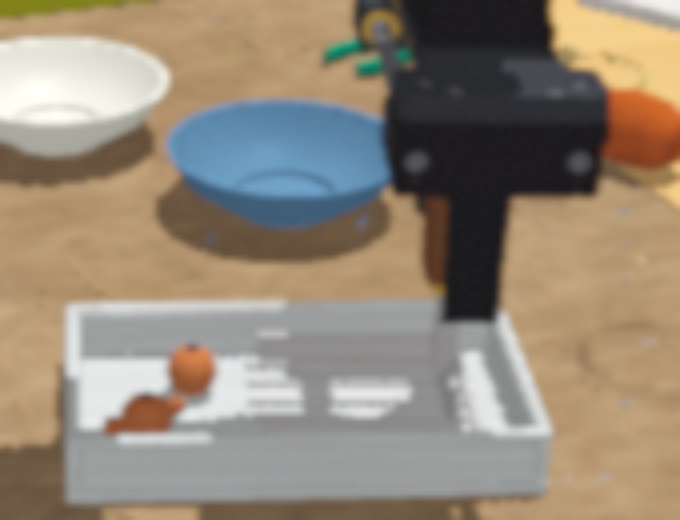

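The grip stands between the fingers: at (322,310) in the wrist view, with the fingertips at 228 and 408. I'll close on it.

Request:
send_rows(
  moves=[
    [0,0,0,0,0,0,1],
    [0,0,0,0,0,0,1],
    [0,0,0,0,0,0,1],
    [0,0,0,0,0,0,1],
    [0,0,0,0,0,0,1],
    [0,0,0,0,0,0,1],
    [0,0,0,0,0,0,1],
    [0,0,0,0,0,0,1],
  ],
)

```text
time_s: 7.1
position: [0.5284, -0.0891, 0.0724]
tcp_rot: [[-0.937, 0.35, -0.0], [0.35, 0.937, 0.0], [0.0, -0.0, -1.0]]
force: [-0.3, 0.6, -1.3]
opening: 0.253
```

Run:
```python
from h import *
np.set_printoptions(precision=4,suppress=True)
s,c=wristT(); print(s['time_s'],s['position'],s['tcp_rot'],s['force'],s['opening'])
cv2.imwrite('pics/w3.png',c['img'][:,:,::-1])
```

```text
7.1 [ 0.5284 -0.0891  0.0724] [[-0.9366  0.3504 -0.0003]
 [ 0.3504  0.9366  0.0001]
 [ 0.0003 -0.     -1.    ]] [-0.3117  0.5961 -1.306 ] 0.2530873697728404
```

View pics/w3.png

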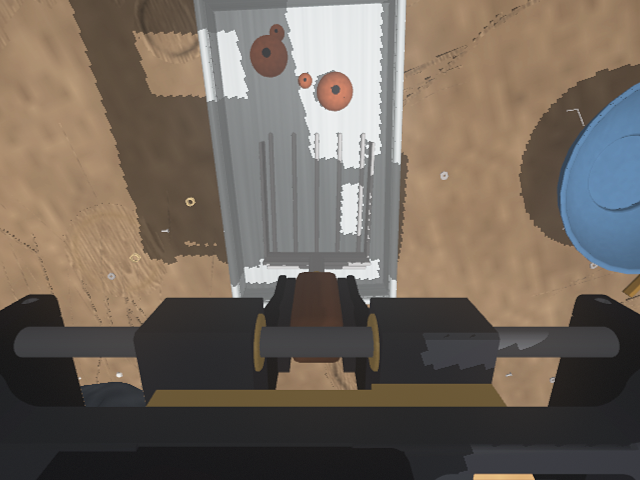

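Run:
```python
from h import *
np.set_printoptions(precision=1,suppress=True)
s,c=wristT(); R=np.array(s['tcp_rot']);p=s['position']
for n,uv,z in(('b1',(335,90),.016),('b2',(269,56),.016),('s1',(304.5,79.5),.0095),('s2',(276.5,32),.0095),('tip1',(269.5,135),.008),('tip3',(317,135),.008),('tip5',(365,135),.008),('nearL',(203,6),.028),('nearR',(397,3),.028),('wallL in floor',(229,150),.005),('wallR floor',(388,150),.005),('wallLtop',(213,150),.028),('wallRtop',(402,150),.028),('wallLtop2',(234,300),.028),('wallRtop2',(391,300),.028)):
    w=world(c,uv,z=z); print(n,w*1000, 'tool',(R.T@(w-p))*1000)
```

```text
b1 [432.3 -44.1  16. ] tool [105.7   8.6  56.4]
b2 [401.6 -74.   16. ] tool [124.  -30.2  56.4]
s1 [419.7 -59.    9.5] tool [112.3  -9.8  62.9]
s2 [390.  -65.2   9.5] tool [137.8 -26.1  62.9]
tip1 [442.1 -92.    8. ] tool [ 79.7 -32.8  64.4]
tip3 [452.8 -63.2   8. ] tool [79.7 -2.2 64.4]
tip5 [463.7 -34.2   8. ] tool [79.7 28.8 64.4]
nearL [370.1 -96.8  28. ] tool [145.5 -62.6  44.4]
nearR [404.8  -0.2  28. ] tool [146.8  40.   44.4]
wallL in floor [ 441.3 -121.2    5. ] tool [ 70.2 -60.5  67.4]
wallR floor [478.3 -22.5   5. ] tool [70.1 44.9 67.4]
wallLtop [ 438.8 -124.2   28. ] tool [ 71.5 -64.2  44.4]
wallRtop [478.3 -18.7  28. ] tool [71.4 48.5 44.4]
wallLtop2 [ 534.1 -154.5   28. ] tool [-28.4 -59.2  44.4]
wallRtop2 [571.9 -53.6  28. ] tool [-28.4  48.6  44.4]
```

Gripped (opening 22 mm). Big bead 1 sits almost on the line of one tine, so I'll square the scoop to the tray and shift it +7 mm. Then I'll draw onto bead 1 and shift back 5 mm before reaching bead 2.

Request:
send_rows(
  moves=[
    [0,0.14,0,0,0,-0.12,1],
    [0,0.14,0,0,0,-0.12,1],
    [0.2,0,0,0,0,0,1],
    [0.25,0,0,0,0,0,1],
    [0.25,0,0,0,0,0,1],
    [0.2,0,0,0,0,0,1],
    [0.1,0,0,0,0,0,1],
  ],
)

```text
time_s: 8.07
position: [0.5066, -0.0747, 0.0726]
tcp_rot: [[-0.95, 0.311, -0.0], [0.311, 0.95, 0.0], [0.0, -0.0, -1.0]]
force: [0.5, -0.0, -1.6]
opening: 0.248
```

```bash
cat > look.py <<'E'
from h import *
import sys
np.set_printoptions(precision=4,suppress=True)
s,c=wristT(); print(s['time_s'],s['position'],s['force'],s['opening'])
cv2.imwrite('pics/%s.png'%sys.argv[1],cv2.resize(c['img'][0:300,160:460,::-1],None,fx=2,fy=2))
E
python3 look.py w4
```

```text
8.075 [ 0.5066 -0.0747  0.0726] [ 0.5488 -0.0418 -1.5513] 0.24838791461695056
```

View pics/w4.png

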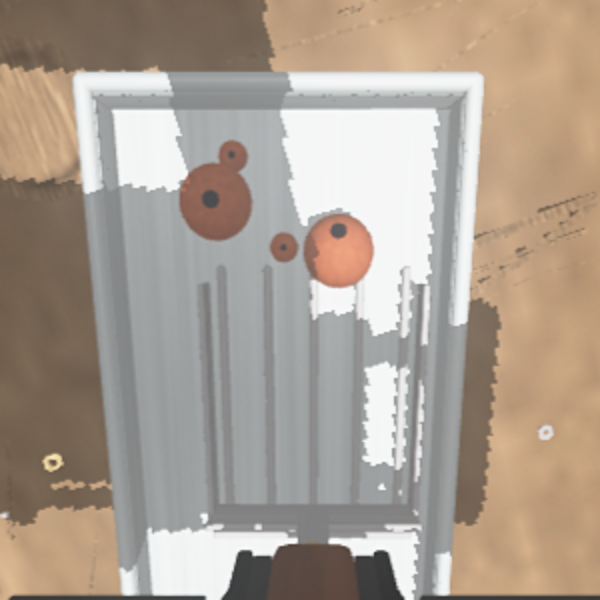

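Bead 1 at (338,250) is cradled over the slot between tines 3 and 4. Bead 2 at (215,200) is still over tine 1, so I'll shift left 6–7 mm while advancing.

Request:
send_rows(
  moves=[
    [0.08,-0.09,0,0,0,0,1],
    [0.08,-0.09,0,0,0,0,1],
    [0.08,-0.09,0,0,0,0,1],
    [0,0,0,0,0,0,1],
  ],
)

```text
time_s: 8.62
position: [0.499, -0.0795, 0.0725]
tcp_rot: [[-0.95, 0.311, -0.0], [0.311, 0.95, 0.0], [0.0, -0.0, -1.0]]
force: [-0.2, 0.5, -2.0]
opening: 0.247
```

```bash
python3 look.py w5
```

```text
8.625 [ 0.499  -0.0795  0.0725] [-0.2315  0.4686 -1.9529] 0.24655400837134492
```

View pics/w5.png

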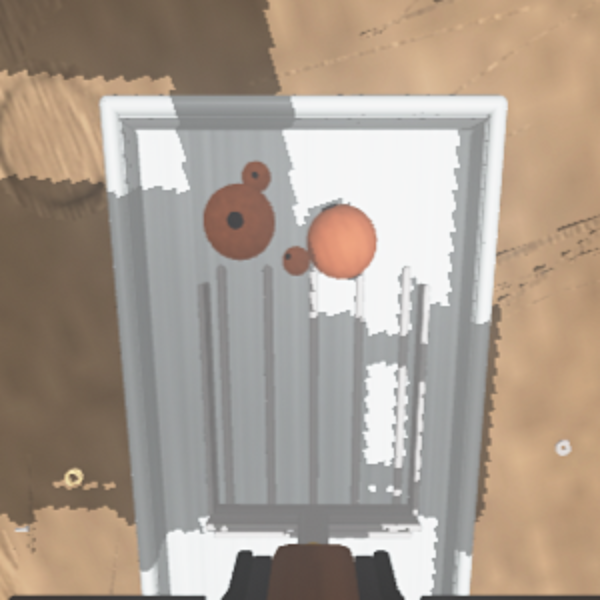

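Both beads now line up with slots: bead 1 at column 341 (slot at 337) and bead 2 at 239 (slot at 244). I'll draw on.

Request:
send_rows(
  moves=[
    [0.2,0,0,0,0,0,1],
    [0.2,0,0,0,0,0,1],
    [0.2,0,0,0,0,0,1],
    [0.2,0,0,0,0,0,1],
    [0.2,0,0,0,0,0,1],
    [0.2,0,0,0,0,0,1],
    [0.15,0,0,0,0,0,1],
    [0,0,0,0,0,0,1],
  ],
)

```text
time_s: 9.68
position: [0.4667, -0.0687, 0.0725]
tcp_rot: [[-0.95, 0.311, -0.001], [0.311, 0.95, 0.0], [0.001, 0.0, -1.0]]
force: [0.8, -0.6, -2.9]
opening: 0.253
```

```bash
python3 look.py w6
```

```text
9.675 [ 0.4667 -0.0687  0.0725] [ 0.7633 -0.5618 -2.9266] 0.2527126942719449
```

View pics/w6.png

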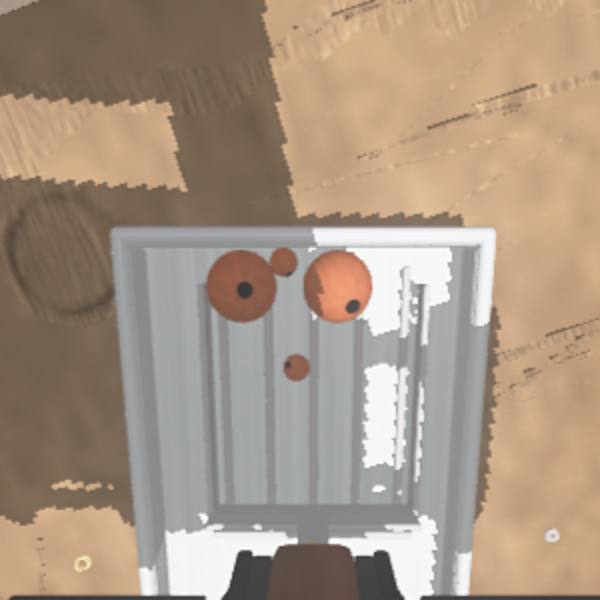

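Both big beads are seated over slots at (241,287) and (338,285). The tips are about 6 mm short of the near wall, so I'll go on until they touch.

Request:
send_rows(
  moves=[
    [0.08,0,0,0,0,0,1],
    [0.06,0,0,0,0,0,1],
    [0.06,0,0,0,0,0,1],
    [0,0,0,0,0,0,1],
  ],
)

```text
time_s: 10.22
position: [0.4623, -0.0672, 0.0725]
tcp_rot: [[-0.95, 0.311, -0.0], [0.311, 0.95, 0.0], [0.0, 0.0, -1.0]]
force: [0.4, -1.5, -2.0]
opening: 0.25
```

```bash
python3 look.py w7
```

```text
10.225 [ 0.4623 -0.0672  0.0725] [ 0.3586 -1.4589 -2.0236] 0.24962340073357492
```

View pics/w7.png

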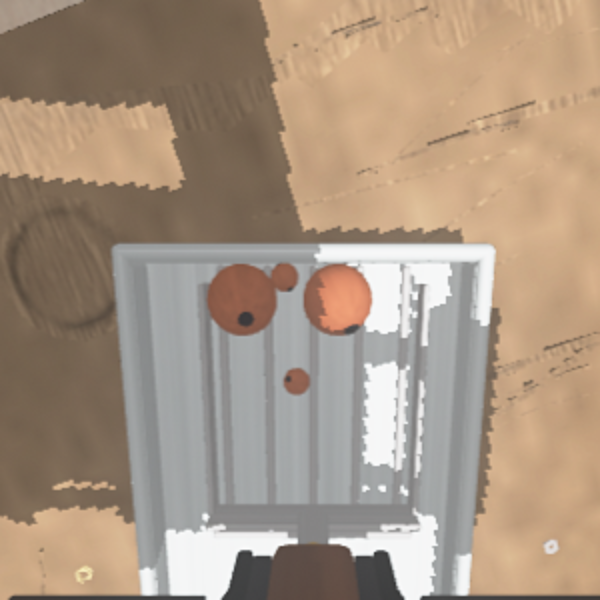

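The tips are essentially at the wall, with the beads about 14 mm inside the tips. I'll tilt nose-up about the scoop's heel.

Request:
send_rows(
  moves=[
    [-0.117,0,-0.03,0,0.25,0,1],
    [-0.117,0,-0.03,0,0.25,0,1],
    [-0.117,0,-0.03,0,0.25,0,1],
    [-0.117,0,-0.03,0,0.25,0,1],
    [-0.117,0,-0.03,0,0.25,0,1],
    [-0.117,0,-0.03,0,0.25,0,1],
    [0,0,0,0,0,0,1],
    [0,0,0,0,0,0,1],
  ],
)

```text
time_s: 11.28
position: [0.4789, -0.0726, 0.075]
tcp_rot: [[-0.918, 0.311, -0.246], [0.3, 0.95, 0.081], [0.259, 0.0, -0.966]]
force: [-0.3, 0.4, -1.9]
opening: 0.25
```

```bash
python3 look.py w8; python3 -c "
from h import *
c=vision.capture('side');cv2.imwrite('pics/s8.png',cv2.resize(c['img'][220:350,280:450,::-1],None,fx=4,fy=4))"
```

```text
11.275 [ 0.4789 -0.0726  0.075 ] [-0.3344  0.3887 -1.8938] 0.2503232285303824
```

View pics/w8.png

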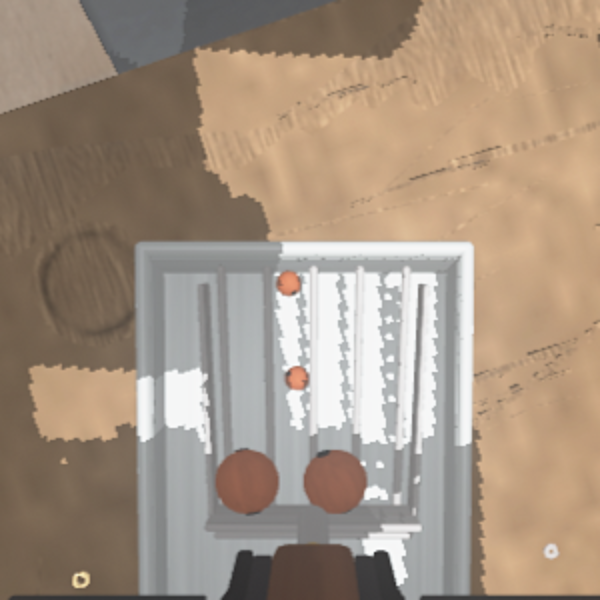

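View pics/s8.png

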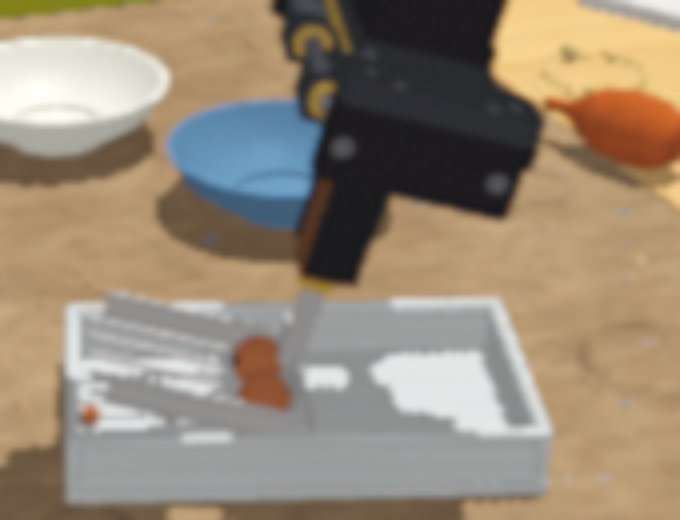

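Both big beads rest against the back plate at (247,482) and (335,482). Both small beads are on the floor at (288,283) and (297,378). I'll lift.

Request:
send_rows(
  moves=[
    [0.06,0,-0.23,0,0,0,1],
    [0.1,0,-0.39,0,0,0,1],
    [0.155,0,-0.58,0,0,0,1],
    [0.155,0,-0.58,0,0,0,1],
    [0.155,0,-0.58,0,0,0,1],
    [0.155,0,-0.58,0,0,0,1],
    [0.155,0,-0.58,0,0,0,1],
    [0.155,0,-0.58,0,0,0,1],
    [0.1,0,-0.39,0,0,0,1],
    [0,0,0,0,0,0,1],
  ],
)

```text
time_s: 12.62
position: [0.4802, -0.0732, 0.192]
tcp_rot: [[-0.918, 0.311, -0.244], [0.301, 0.95, 0.08], [0.257, -0.0, -0.966]]
force: [-0.3, -0.5, -1.9]
opening: 0.252
```

```bash
python3 look.py w9
python3 - <<'E'
from h import *
np.set_printoptions(precision=4,suppress=True)
s=status.read_state();print(s['joint_positions'],s['tcp_rot'])
c=vision.capture('side');cv2.imwrite('pics/s9.png',c['img'][:,:,::-1])
# dish centre: fit rim circle on mask
c=vision.capture('top')
for m in models.masks_of('top','white_dish')[:1]:
    P=cloud(c,m['mask']); b=P[(P[:,2]>.028)&(P[:,2]<.04)]; print(len(b),cv2.minEnclosingCircle((b[:,:2]*1000).astype(np.float32)),b.mean(0),P[:,2].min())
cv2.imwrite('pics/t9.png',c['img'][:,:,::-1])
E
```

```text
12.625 [ 0.4802 -0.0732  0.192 ] [-0.3482 -0.5418 -1.8602] 0.25244084331288436
[-21.3338  28.5131  93.505   -0.8707  72.9389 -92.8526] [[-0.9181  0.3109 -0.2456]
 [ 0.3004  0.9504  0.0803]
 [ 0.2584 -0.     -0.966 ]]
```

View pics/w9.png

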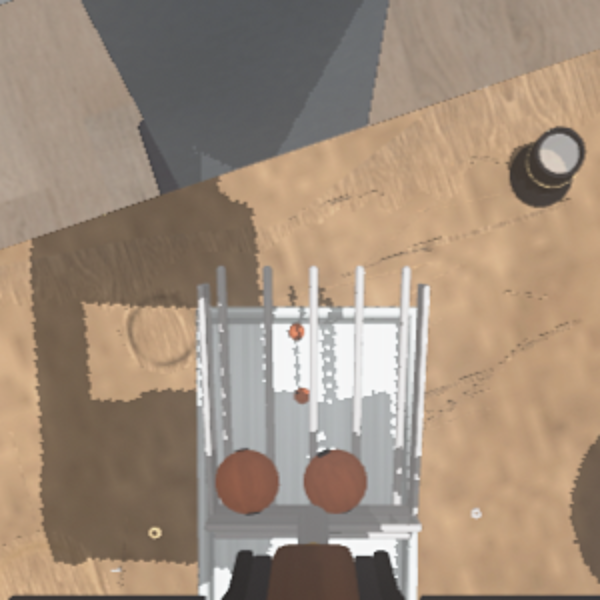

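View pics/t9.png

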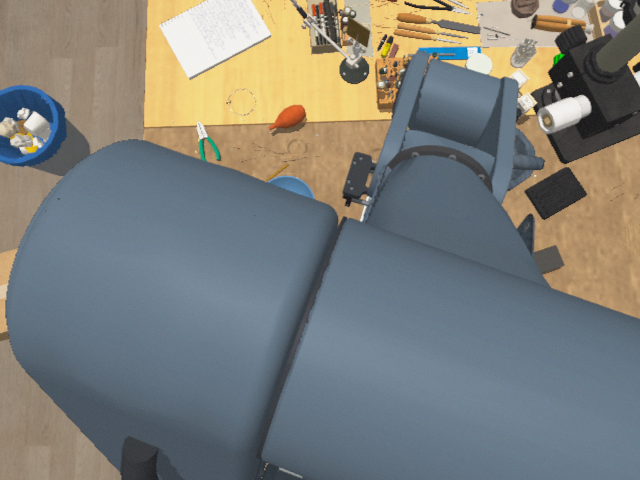

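Both big beads ride at the back plate (247,482) and (335,482). The small ones stayed in the tray at (297,331) and (302,396). Before choosing the pour direction I'll estimate the arm geometry from the poses seen so far, to check the pour is reachable.

Run:
```python
import numpy as np
from scipy.optimize import least_squares
D=np.deg2rad
data=[((52.855,30.224,82.088,67.689),(.2825,.5567,.2216)),((-21.1307,24.7756,96.3675,58.9334),(.5272,-.0846,.2024)),((-21.3338,28.5131,93.505,72.9389),(.4802,-.0732,.192))]
def f(p,q):
    L1,L2,L3,h,a0=p; a,b,c=D(q[1]),D(q[1]+q[2]),D(q[1]+q[2]+q[3])
    return a0+L1*np.sin(a)+L2*np.sin(b)+L3*np.sin(c), h+L1*np.cos(a)+L2*np.cos(b)+L3*np.cos(c)
def res(p):
    o=[]
    for q,P in data:
        r=np.sqrt(P[0]**2+P[1]**2-.111**2); x,z=f(p,q); o+= [x-r,z-P[2]]
    return o+[.02*(p[4])]
s=least_squares(res,[.4,.4,.3,.3,0]); p=s.x; print(p,np.round(s.fun,4))
# check pour -45: in-plane
def ik(r,z,tilt):
    c=np.pi+D(tilt); wr=r-p[2]*np.sin(c)-p[4]; wz=z-p[2]*np.cos(c)-p[3]
    d=np.hypot(wr,wz); k=(d*d-p[0]**2-p[1]**2)/(2*p[0]*p[1]); 
    if abs(k)>1: return d,'no'
    q3=np.arccos(k); q2=np.arctan2(wr,wz)-np.arctan2(p[1]*np.sin(q3),p[0]+p[1]*np.cos(q3)); return np.rad2deg([q2,q3,c-q2-q3])
print(ik(.522,.2024,0))
for t,P in((15,(.579,.285,.1185)),(0,(.56,.28,.13)),(-20,(.54,.275,.135)),(-45,(.496,.2614,.145)),(-45,(.496,.2614,.165))):
    r=np.sqrt(P[0]**2+P[1]**2-.111**2); print(t,ik(r,P[2],t), 'q1',np.rad2deg(np.arctan2(P[1],P[0])-np.arcsin(.111/np.hypot(*P[:2]))))
```

```text
[ 0.76231661  0.36574538  0.35966237  0.06134375 -0.10858013] [-0.0008 -0.0001  0.0012  0.0023 -0.0003 -0.0022 -0.0022]
[24.7416008  96.85386745 58.40453175]
15 [41.9556095  74.39542844 78.64896205] q1 16.30346843597862
0 [33.66938211 90.63302896 55.69758893] q1 16.353203655492912
-20 [ 26.23443473 111.8504903   21.91507496] q1 16.433370718490693
-45 [ 24.57385478 141.69639299 -31.27024777] q1 16.371154898854893
-45 [ 22.2985491  139.44447024 -26.74301934] q1 16.371154898854893
```

A pour with the nose towards the robot would need q5 below 0. I'll pour with the nose pointing left (about 105°), which sits in mid range for q6. First I'll carry the scoop over at height, then turn it.

Request:
send_rows(
  moves=[
    [0.08,0.33,0.02,0,0,0,1],
    [0.157,0.67,0.042,0,0,0,1],
    [0.196,0.835,0.052,0,0,0,1],
    [0.196,0.835,0.052,0,0,0,1],
    [0.196,0.835,0.052,0,0,0,1],
    [0.196,0.835,0.052,0,0,0,1],
    [0.196,0.835,0.052,0,0,0,1],
    [0.196,0.835,0.052,0,0,0,1],
    [0.196,0.835,0.052,0,0,0,1],
    [0.196,0.835,0.052,0,0,0,1],
    [0.12,0.5,0.031,0,0,0,1],
    [0.04,0.17,0.01,0,0,0,1],
  ],
)

```text
time_s: 14.32
position: [0.496, 0.1423, 0.1913]
tcp_rot: [[-0.918, 0.309, -0.247], [0.299, 0.951, 0.08], [0.259, -0.0, -0.966]]
force: [-0.3, -0.2, -2.0]
opening: 0.25
```

Request:
send_rows(
  moves=[
    [0,0,0,-0.06,0,0.23,1],
    [0,0,0,-0.123,0,0.459,1],
    [0,0,0,-0.123,0,0.459,1],
    [0,0,0,-0.123,0,0.459,1],
    [0,0,0,-0.123,0,0.459,1],
    [0,0,0,-0.123,0,0.459,1],
    [0,0,0,-0.123,0,0.459,1],
    [0,0,0,-0.123,0,0.459,1],
    [0,0,0,-0.123,0,0.459,1],
    [0,0,0,-0.123,0,0.459,1],
    [0,0,0,-0.123,0,0.459,1],
    [0,0,0,-0.123,0,0.459,1],
  ],
)

```text
time_s: 15.82
position: [0.4963, 0.1401, 0.1914]
tcp_rot: [[-0.281, 0.957, -0.076], [0.924, 0.291, 0.247], [0.258, -0.001, -0.966]]
force: [0.3, -0.1, -1.6]
opening: 0.252
```

Request:
send_rows(
  moves=[
    [0,0,0,-0.06,0,0.23,1],
    [0,0,0,0,0,0,1],
  ],
)

```text
time_s: 16.08
position: [0.4962, 0.1407, 0.1915]
tcp_rot: [[-0.247, 0.967, -0.067], [0.934, 0.256, 0.25], [0.259, -0.001, -0.966]]
force: [0.7, 0.3, -1.4]
opening: 0.251
```

Run:
```python
from h import *
np.set_printoptions(precision=4,suppress=True)
s,c=wristT();print(s['time_s'],s['position'],s['joint_positions']);R=s['tcp_rot'];print(R)
cv2.imwrite('pics/w10.png',c['img'][:,:,::-1])
print('tip',s['position']+R@[.081,-.001,.067])
for m in models.masks_of('wrist','white_dish')[:1]:
    P=cloud(c,m['mask']); print(m['confidence'],m['extent'],P.mean(0),np.median(P,0)); b=P[(P[:,2]>.029)&(P[:,2]<.04)]; print(len(b),cv2.minEnclosingCircle((b[:,:2]*1000).astype(np.float32)))
```

```text
16.075 [0.4962 0.1407 0.1915] [ -5.2061  25.5279  99.4983  16.0726  61.2227 -28.5677]
[[-0.2469  0.9667 -0.0668]
 [ 0.9339  0.2558  0.2498]
 [ 0.2585 -0.0007 -0.966 ]]
tip [0.4708 0.2328 0.1477]
0.79 [252.4, 82.0, 375.5, 204.7] [0.4645 0.2527 0.024 ] [0.4648 0.2558 0.0178]
2101 ((465.7492370605469, 247.8928985595703), 61.604251861572266)
```

View pics/w10.png

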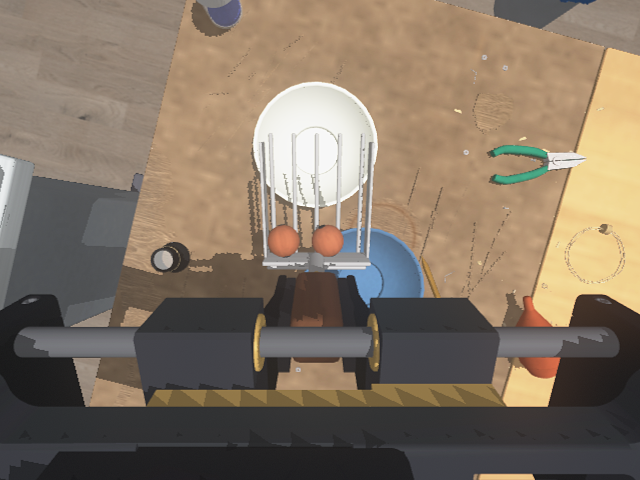

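The dish rim circle comes out at centre (0.466, 0.250) with r = 62 mm. The wrist view shows the tines over the white dish and the beads at (284,240) and (328,240). I'll lower and shift 7 mm sideways so that the two beads straddle the dish centre.

Request:
send_rows(
  moves=[
    [-0.1,0.1,0.38,0,0,0,1],
    [-0.18,0.1,0.67,0,0,0,1],
    [-0.18,0.08,0.67,0,0,0,1],
    [-0.18,0,0.67,0,0,0,1],
    [-0.11,0,0.43,0,0,0,1],
    [0,0,0,0,0,0,1],
    [0,0,0,0,0,0,1],
  ],
)

```text
time_s: 17.05
position: [0.5035, 0.1432, 0.1187]
tcp_rot: [[-0.248, 0.967, -0.066], [0.934, 0.256, 0.25], [0.258, 0.0, -0.966]]
force: [0.6, 0.7, -2.4]
opening: 0.249
```

Run:
```python
from h import *
np.set_printoptions(precision=4,suppress=True)
s=status.read_state();R=s['tcp_rot'];print(s['time_s'],s['position'],s['force'],'tip',s['position']+R@[.081,-.001,.067])
c=vision.capture('side');cv2.imwrite('pics/s11.png',cv2.resize(c['img'][130:330,200:450,::-1],None,fx=3,fy=3))
```

```text
17.05 [0.5035 0.1432 0.1187] [ 0.6091  0.672  -2.4075] tip [0.4781 0.2353 0.0749]
```

View pics/s11.png

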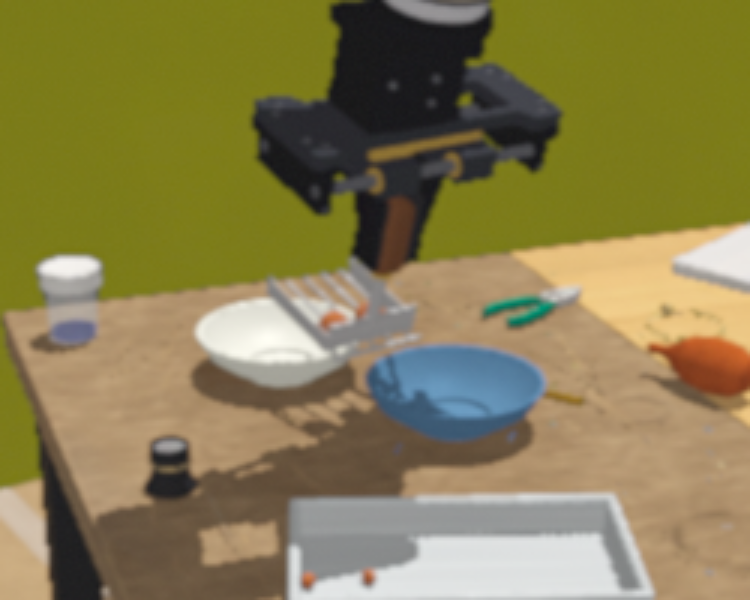

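The tips are over the dish, both big beads are in the scoop, and two small beads are in the tray at (307,580) and (369,577). Now I'll pour about the tips.

Request:
send_rows(
  moves=[
    [0.206,0,-0.121,0,-0.5,0,1],
    [0.218,0,-0.118,0,-0.5,0,1],
    [0.232,0,-0.116,0,-0.5,0,1],
    [0.246,0,-0.116,0,-0.5,0,1],
    [0.26,0,-0.116,0,-0.5,0,1],
    [0.274,0,-0.118,0,-0.5,0,1],
    [0.246,0,-0.276,0,-0.5,0,1],
    [0.246,0,-0.276,0,-0.5,0,1],
    [0.246,0,-0.276,0,-0.5,0,1],
    [0.246,0,-0.276,0,-0.5,0,1],
    [0.246,0,-0.276,0,-0.5,0,1],
    [0.246,0,-0.276,0,-0.5,0,1],
  ],
)

```text
time_s: 18.6
position: [0.4812, 0.2273, 0.1572]
tcp_rot: [[-0.179, 0.967, 0.183], [0.683, 0.256, -0.684], [-0.708, 0.002, -0.707]]
force: [0.3, 0.2, -1.0]
opening: 0.25
```

```bash
cat > look2.py <<'E'
from h import *
import sys
np.set_printoptions(precision=4,suppress=True)
s=status.read_state();R=s['tcp_rot'];print(s['time_s'],s['position'],s['force'],s['joint_positions']);print(R);print('tip',s['position']+R@[.081,-.001,.067])
c=vision.capture('side');cv2.imwrite('pics/s%s.png'%sys.argv[1],cv2.resize(c['img'][130:330,200:450,::-1],None,fx=3,fy=3))
c=vision.capture('wrist');cv2.imwrite('pics/w%s.png'%sys.argv[1],c['img'][:,:,::-1])
E
python3 look2.py 12
```

```text
18.6 [0.4812 0.2273 0.1572] [ 0.2964  0.1671 -1.0167] [ 35.2146  40.7587  91.159  -43.9156  73.1657  43.3527]
[[-0.1792  0.9667  0.1825]
 [ 0.6834  0.2558 -0.6837]
 [-0.7077  0.0022 -0.7065]]
tip [0.478  0.2366 0.0525]
```

View pics/s12.png

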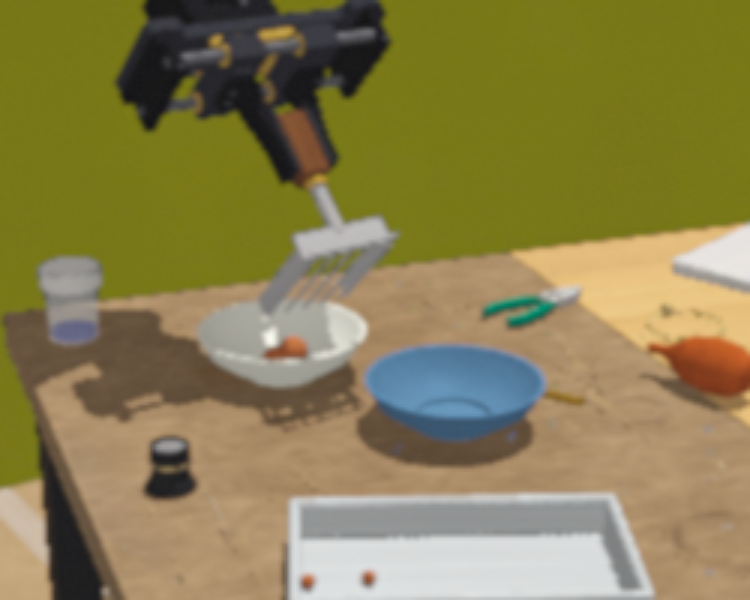

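View pics/w12.png

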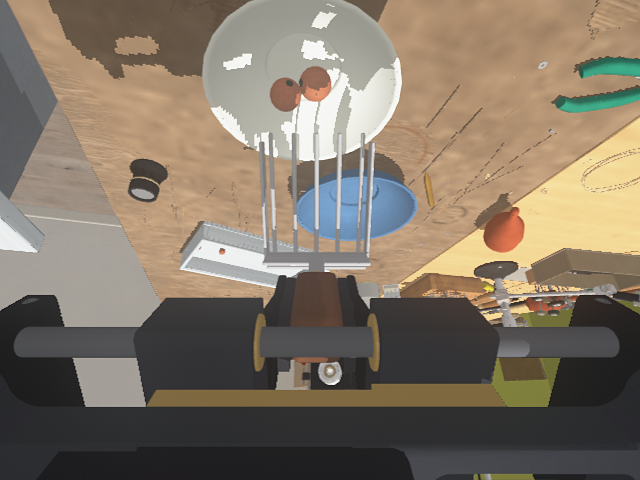

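Both big beads are in the white dish, at (285,95) and (316,84) in the wrist view. The scoop is empty, and the small beads remain in the tray. I'll lift, level out and go to free bench at about (0.43, 0.095).

Request:
send_rows(
  moves=[
    [-0.57,0,-0.57,0,0,0,1],
    [-0.57,0,-0.57,0,0,0,1],
    [-0.57,0,-0.57,0,0,0,1],
    [0,0,0,0,0.75,0,1],
    [0,0,0,0,0.75,0,1],
    [0,0,0,0,0.75,0,1],
    [0,0,0,0,0.75,0,1],
    [0,0,0,0,0.75,0,1],
    [0,0,0,0,0.75,0,1],
    [0,0,0,0,0,0,1],
  ],
)

```text
time_s: 19.95
position: [0.482, 0.2238, 0.2187]
tcp_rot: [[-0.252, 0.968, 0.002], [0.968, 0.252, -0.001], [-0.002, 0.002, -1.0]]
force: [-0.1, -0.4, -0.8]
opening: 0.251
```

Request:
send_rows(
  moves=[
    [-0.75,-0.42,0,0,0,0,1],
    [-0.75,-0.42,0,0,0,0,1],
    [-0.75,-0.42,0,0,0,0,1],
    [-0.75,-0.42,0,0,0,0,1],
    [-0.75,-0.42,0,0,0,0,1],
    [-0.75,-0.42,0,0,0,0,1],
    [-0.75,-0.42,0,0,0,0,1],
    [-0.75,-0.42,0,0,0,0,1],
    [0,0,0,0,0,0,1],
    [0,0,0,0,0,0,1],
  ],
)

```text
time_s: 21.2
position: [0.4381, 0.0601, 0.217]
tcp_rot: [[-0.257, 0.966, -0.0], [0.966, 0.257, -0.001], [-0.001, -0.001, -1.0]]
force: [1.2, 0.0, -1.4]
opening: 0.252
```

```bash
python3 look2.py 13
```

```text
21.2 [0.4381 0.0601 0.217 ] [ 1.1962  0.0328 -1.3527] [ -6.693   16.6884 107.6019  -0.052   55.7263 -21.5604]
[[-0.2571  0.9664 -0.0004]
 [ 0.9664  0.2571 -0.0007]
 [-0.0006 -0.0005 -1.    ]]
tip [0.4163 0.1381 0.15  ]
```

View pics/w13.png

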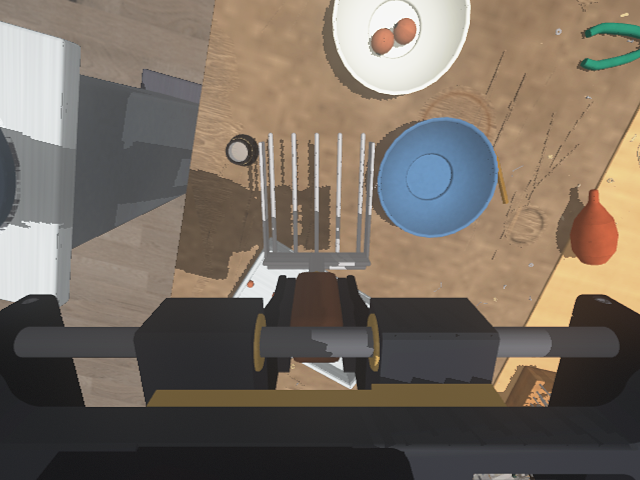

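View pics/s13.png

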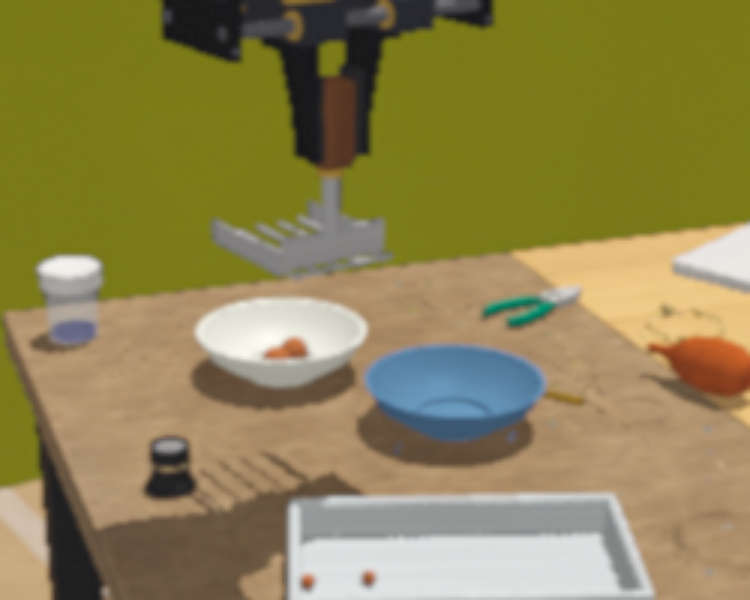

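Run:
```python
from h import *
np.set_printoptions(precision=3,suppress=True)
s,c=wristT();R=s['tcp_rot'];P=cloud(c)
P=P[(P[:,2]>.008)&(P[:,2]<.1)]
q=(P-s['position'])@R
for m in(0,.01,.02,.03):
    k=(q[:,0]>-.014-m)&(q[:,0]<.082+m)&(abs(q[:,1])<.037+m); print(m,k.sum(), q[k].min(0) if k.any() else '', q[k].max(0) if k.any() else '')
```

```text
0 0  
0.01 0  
0.02 0  
0.03 183 [-0.044 -0.067  0.181] [0.059 0.067 0.209]
```

The footprint is clear by at least 20 mm all round. I'll lower it.

Request:
send_rows(
  moves=[
    [0,0,0.7,0,0,0,1],
    [0,0,0.8,0,0,0,1],
    [0,0,0.8,0,0,0,1],
    [0,0,0.8,0,0,0,1],
    [0,0,0.8,0,0,0,1],
    [0,0,0.8,0,0,0,1],
    [0,0,0.6,0,0,0,1],
    [0,0,0.3,0,0,0,1],
    [0,0,0.2,0,0,0,1],
    [0,0,0.08,0,0,0,1],
    [0,0,0,0,0,0,1],
    [0,0,0,0,0,0,1],
  ],
)

```text
time_s: 22.85
position: [0.4386, 0.0597, 0.0702]
tcp_rot: [[-0.256, 0.967, 0.001], [0.967, 0.256, -0.0], [-0.001, 0.0, -1.0]]
force: [0.3, 0.5, -1.1]
opening: 0.247
```

```bash
python3 look2.py 14
```

```text
22.85 [0.4386 0.0597 0.0702] [ 0.2853  0.4707 -1.1001] [ -6.7627  32.7793 115.3414  -0.039   31.8465 -21.5875]
[[-0.2564  0.9666  0.0005]
 [ 0.9666  0.2564 -0.0004]
 [-0.0005  0.0004 -1.    ]]
tip [0.4169 0.1377 0.0032]
```

View pics/s14.png

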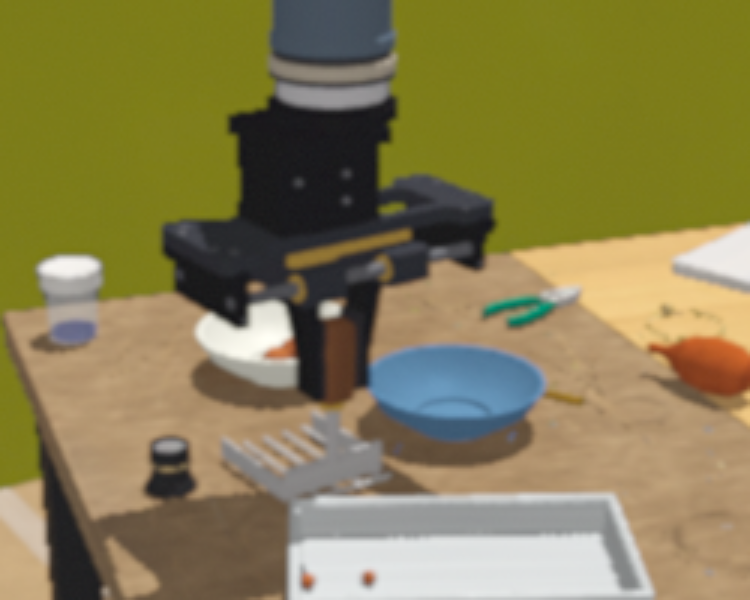

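About 3 mm to go. I'll lower in small steps and watch the force.

Request:
send_rows(
  moves=[
    [0,0,0.05,0,0,0,1],
    [0,0,0.04,0,0,0,1],
    [0,0,0.03,0,0,0,1],
    [0,0,0,0,0,0,1],
    [0,0,0,0,0,0,1],
  ],
)

```text
time_s: 23.58
position: [0.4383, 0.0597, 0.067]
tcp_rot: [[-0.256, 0.967, -0.0], [0.967, 0.256, -0.0], [-0.0, -0.0, -1.0]]
force: [-0.7, 0.3, 1.2]
opening: 0.248
```

The force has turned upward (−1.1 to +1.2 N), so it's resting on the bench. I'll open and retreat straight up.

Request:
send_rows(
  moves=[
    [0,0,0,0,0,0,0.3],
    [0,0,0,0,0,0,0],
    [0,0,0,0,0,0,-1],
    [0,0,0,0,0,0,-1],
    [0,0,0,0,0,0,-1],
    [0,0,0,0,0,0,-1],
    [0,0,0,0,0,0,-1],
    [0,0,0,0,0,0,-1],
  ],
)

```text
time_s: 24.58
position: [0.4383, 0.0597, 0.0669]
tcp_rot: [[-0.256, 0.967, -0.0], [0.967, 0.256, -0.0], [-0.0, -0.0, -1.0]]
force: [-0.2, 0.1, -0.3]
opening: 0.983
```

Request:
send_rows(
  moves=[
    [0,0,-0.3,0,0,0,-1],
    [0,0,-0.6,0,0,0,-1],
    [0,0,-0.8,0,0,0,-1],
    [0,0,-0.8,0,0,0,-1],
    [0,0,-0.8,0,0,0,-1],
    [0,0,-0.8,0,0,0,-1],
    [0,0,-0.8,0,0,0,-1],
    [0,0,-0.8,0,0,0,-1],
    [0,0,-0.4,0,0,0,-1],
    [0,0,0,0,0,0,-1],
    [0,0,0,0,0,0,-1],
  ],
)

```text
time_s: 25.95
position: [0.4378, 0.0598, 0.2188]
tcp_rot: [[-0.256, 0.967, -0.002], [0.967, 0.256, -0.0], [0.0, -0.002, -1.0]]
force: [0.9, 0.0, -0.3]
opening: 1.003
```

```bash
python3 look2.py 15
```

```text
25.95 [0.4378 0.0598 0.2188] [ 0.9137  0.0358 -0.3032] [ -6.759   16.5274 107.4717  -0.0234  56.0981 -21.5987]
[[-0.2563  0.9666 -0.0017]
 [ 0.9666  0.2563 -0.0001]
 [ 0.0003 -0.0017 -1.    ]]
tip [0.4159 0.1378 0.1518]
```

View pics/s15.png

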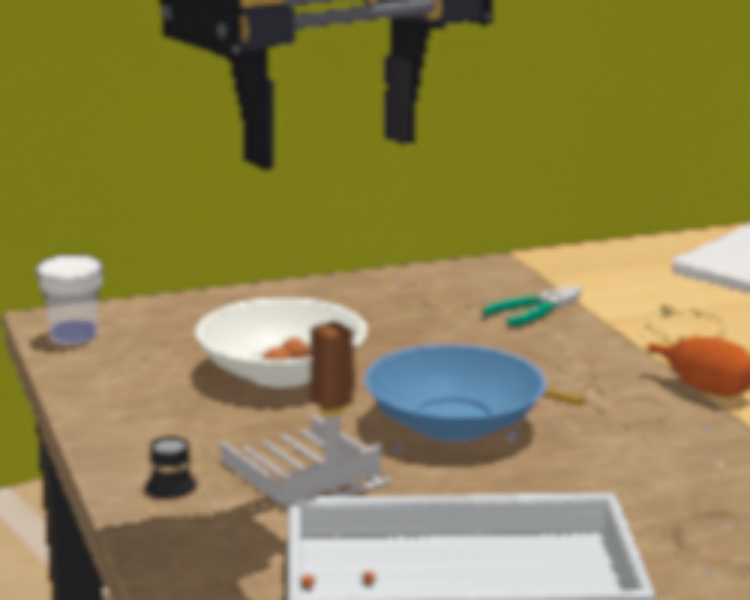

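View pics/w15.png

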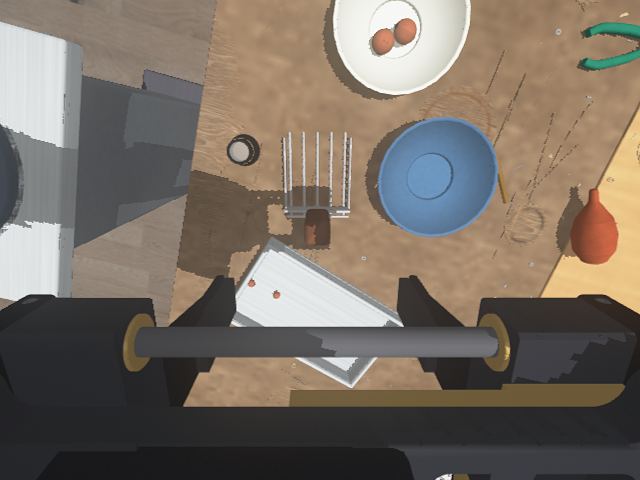

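The scoop stands on its tines on the bench at (317,180), clear of the dish, the blue bowl and the tray. Both big beads lie in the white dish at (383,41) and (405,31). The small ones are in the tray at (252,283) and (277,294). I'll hand in.

```bash
python3 -c "
from rig import bot; print(bot.hand_in())"
```

```text
the job is handed in; nothing more can be done
None
```

The job is done and handed in at about 26 s of the 54 s allowed; the hand-in gives no verdict.

- **Scooping:** I drew the scoop along the tray floor to within about 1 mm of the near wall, going by the camera view. I shifted it sideways on the way so that both big beads met slots, then tilted it nose up and lifted. Both big beads came up in one go, and both small beads stayed in the tray.
- **Pouring:** I tipped the scoop 45° nose down over the white dish, with the nose pointing left. My rough estimate of the arm's geometry said a pour with the nose towards the robot would be out of reach.
- **Setting down:** I stood the scoop on its tines on open bench near (0.44, 0.06) and let go once the force showed contact. I then raised the open gripper straight up, about 15 cm above where it let go.

**Last checks:** The final wrist and side pictures show both big beads in the white dish and both small beads in the tray. The scoop is upright and clear of the dish, the blue bowl and the tray, and the robot is touching nothing. Forces at the end of each move stayed within a few newtons.

**Disagreements:** The cameras differed by up to about 7 mm on the dish centre. The trained networks also gave some false bead and dish reports, which I set aside after comparing them with the pictures.

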